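Put the ring sizers back on their own pads and home the ring gauge

TASK

The three gold ring sizers in the open jeweler's cabinet stand on one another's pads: park one on the empty black pad, letting go of it there, then rearrange them so that each ends upright in the middle of the pad that matches the colour of its top. Also slide the flat aluminium ring gauge straight in under the oak bar until it is fully home against the stop, lying flat with its tab on the robot's side, before or after the sizers as you like. Leave the crystal ring holder standing where it is, and let go of everything at the end.

Things in the scene. Friction and masses are not known exactly. Their poses are not given: they have to be found in the camera images.
- red_sizer: Loose gold-tone ring sizer with a red top, upright, 46 mm tall, about 80 g: foot 34 mm in diameter, 8 mm high; thin neck; from 26 to 46 mm up a round cap 24 mm in diameter to grip, its top 4 mm red. Origin: centre of the foot's underside; z up. At the start it stands on a coloured pad that is not its own.
- blue_sizer: Loose gold-tone ring sizer with a blue top, upright, 46 mm tall, about 80 g: foot 34 mm in diameter, 8 mm high; thin neck; from 26 to 46 mm up a round cap 24 mm in diameter to grip, its top 4 mm blue. Origin: centre of the foot's underside; z up. At the start it stands on a coloured pad that is not its own.
- green_sizer: Loose gold-tone ring sizer with a green top, upright, 46 mm tall, about 80 g: foot 34 mm in diameter, 8 mm high; thin neck; from 26 to 46 mm up a round cap 24 mm in diameter to grip, its top 4 mm green. Origin: centre of the foot's underside; z up. At the start it stands on a coloured pad that is not its own.
- red_pad: Red pad, place of the red-topped sizer: fixed flat disc 64 mm in diameter, 4 mm thick, on the grey tray floor. Origin: centre of its underside, on the tray floor 12 mm above the table. The four pads form roughly a two-by-two group, centres at least 90 mm apart.
- blue_pad: Blue pad, place of the blue-topped sizer: fixed flat disc 64 mm in diameter, 4 mm thick, on the grey tray floor. Origin: centre of its underside, on the tray floor 12 mm above the table. The four pads form roughly a two-by-two group, centres at least 90 mm apart.
- green_pad: Green pad, place of the green-topped sizer: fixed flat disc 64 mm in diameter, 4 mm thick, on the grey tray floor. Origin: centre of its underside, on the tray floor 12 mm above the table. The four pads form roughly a two-by-two group, centres at least 90 mm apart.
- spare_pad: Black spare pad, empty at the start: fixed flat disc 64 mm in diameter, 4 mm thick, on the grey tray floor. Origin: centre of its underside, on the tray floor 12 mm above the table. The four pads form roughly a two-by-two group, centres at least 90 mm apart.
- gauge: Loose aluminium ring gauge, about 65 g, flat on the tray floor: plate 90 mm (x) x 40 mm (y) x 6 mm with three dark round marks, and an upright tab, 16 mm (x) x 12 mm (y), centred at x = -35 mm, its top 40 mm above the plate's underside. Origin: centre of the plate's underside; x points along the plate away from the tab, z up. The tab is the handle.
- slot: Fixed oak slot on the tray floor: bar 12 to 24 mm above the floor, x 0 to 30 mm, on posts 56 mm apart (clear, in y); a 12 mm high stop behind, its face at x = 46 mm. The gauge slides in along +x (away from the robot), tab last and left outside, till its end meets the stop. Origin: on the floor, under the plate's centre when home (1 mm short of the stop); x: insertion direction, z up.
- crystal: Loose clear crystal ring holder with one gold ring, on the tray floor beyond the pads: foot 60 mm in diameter, tapering to a point, 50 mm tall. Origin: centre of its underside. Leave it alone. Around the open tray runs the cabinet's oak rim, 80 mm above the table; on its right (-y) glass panes 80 mm above the table cover the cabinet's other half.

How it is judged (in metres and radians):
On the way:
1. one of the sizers has been set down upright on the black spare pad and released (((horizontal distance between red_sizer and spare_pad below 0.015 m and z of red_sizer in the frame of spare_pad between 0.001 and 0.008 m and angle between red_sizer's own z axis and vertical below 0.12 rad and linear speed of red_sizer below 0.03 m/s and contact force between the fingers and red_sizer below 0.1 N) or (horizontal distance between blue_sizer and spare_pad below 0.015 m and z of blue_sizer in the frame of spare_pad between 0.001 and 0.008 m and angle between blue_sizer's own z axis and vertical below 0.12 rad and linear speed of blue_sizer below 0.03 m/s and contact force between the fingers and blue_sizer below 0.1 N) or (horizontal distance between green_sizer and spare_pad below 0.015 m and z of green_sizer in the frame of spare_pad between 0.001 and 0.008 m and angle between green_sizer's own z axis and vertical below 0.12 rad and linear speed of green_sizer below 0.03 m/s and contact force between the fingers and green_sizer below 0.1 N))), for 0.2 s.
At the end, for the whole second after the job is handed in: Each sizer upright (0.12 rad) on the pad of its colour, within 15 mm of its centre; gauge flat under the bar, within 9 mm of home, 12 mm sideways and 0.25 rad of straight; crystal ring holder upright within 20 mm of its start; all released and at rest (horizontal distance between red_sizer and red_pad below 0.015 m and z of red_sizer in the frame of red_pad between 0.001 and 0.008 m and angle between each of red_sizer, blue_sizer, green_sizer, gauge's own z axis and vertical below 0.12 rad and linear speed of each of red_sizer, blue_sizer, green_sizer, gauge below 0.03 m/s and contact force between the fingers and red_sizer below 0.1 N and horizontal distance between blue_sizer and blue_pad below 0.015 m and z of blue_sizer in the frame of blue_pad between 0.001 and 0.008 m and contact force between the fingers and blue_sizer below 0.1 N and horizontal distance between green_sizer and green_pad below 0.015 m and z of green_sizer in the frame of green_pad between 0.001 and 0.008 m and contact force between the fingers and green_sizer below 0.1 N and x of gauge in the frame of slot between -0.009 and 0.009 m and y of gauge in the frame of slot between -0.012 and 0.012 m and z of gauge in the frame of slot below 0.005 m and angle between the x axis of gauge and the x axis of slot, either way round below 0.25 rad and contact force between the fingers and gauge below 0.1 N and distance of crystal from where it was at the start of the episode below 0.02 m and angle between crystal's own z axis and vertical below 0.15 rad); the robot touches nothing.
It fails at once if the crystal ring holder was pushed away or tipped (distance of crystal from where it was at the start of the episode above 0.02 m or angle between crystal's own z axis and vertical above 0.3 rad).
It also fails if it takes over 115 s, if anything falls off the work surface, if the arm or the gripper's body presses on something with over 40 N, if the wrist force passes 120 N, or if a joint passes its speed limit or range.

ROBOT

A 6-joint arm with a two-finger parallel gripper is mounted at the origin on the work surface. World frame = base frame: x ahead of the robot, y to its left, z up, the work surface at z = 0. Lengths are in mm, angles in rad, forces in N, time in s.
With the tool pointing down it reaches from about 250 to 800 mm from the base axis. Payload 3.9 kg.
Tool frame: the origin (TCP) lies at the very end of the fingers, on their centre line; the grasp point (between the pads) lies 19 mm behind it; y points along the fingers, z is the direction in which the jaws open and shut, and the axes are right-handed (so a half turn about y gives the same grasp; the last joint's range is limited). The gripper opens to 85 mm and grips with 20 to 120 N. Pads are 22 mm wide; open, the fingers measure 114 mm over their backs; the gripper's body (76 mm by 85 mm) begins 54 mm behind the grasp point. The pads swing forward as they close: fully open they stand 13 mm farther back than shut.
Start: joints at [1.151, 0.26, -0.138, 1.173, 0, 1.571], TCP at [213.973, 479.407, 231.304] pointing down, gripper open.
Joint ranges: [-2.78, 2.78], [-0.83, 1.72], [-1.28, 1.37], [-1.9, 2.12], [-1.57, 1.48], [-3.14, 3.14]. Speed limits (rad/s): [2.57, 2.57, 3.14, 3.14, 3.14, 3.14].

INTERFACE

Orientations are given as a 3x3 rotation matrix whose columns are the frame's x, y, z axes.
In Python, from workcell import ctrl gives the robot as it stands. The module is installed in compiled form; this text tells all that it offers.
- The arm moves only by the shell command python3 -m crank 'ROWS'. ROWS is JSON, a list of rows, each an object of numbers: "wx", "wy", "wz": the turn, a rotation vector about the tool's x, y, z in rad; "tx", "ty", "tz": the shift along the tool's x, y, z in m; "claw": the closure in counts, from 0 (fully open) to 255 (shut). In form: [{"wx": .., "wy": .., "wz": .., "tx": .., "ty": .., "tz": .., "claw": ..}, ...]. A call has 1 to 8 rows; each row shifts and turns the commanded pose from where the row before left it, along the tool's axes as they then stand; what a row does not reach is not made up. A row lasts 1/8 s, in which the tool goes at most 62.5 mm and 10.7 degrees, less where a joint would pass 70% of its speed; a pose out of reach is approached as far as the arm can. A call with a gripper value outside its range is refused whole. The fingers move at their own pace and stop on an object; the grip force is fixed at half the most. Time passes only in rows, so rows that do not move let the fingers close. It gives the time, the measured TCP pose, the force and the opening at its end, in the units of the state.
- ctrl.read_state(): the state, without advancing time (a new reading comes with each control period).
- ctrl.capture(name): name is "scene" or "top" or "wrist"; returns the picture (384x512x3 uint8, red, green, blue); there is no depth.
- ctrl.camera_info(name): a dict with "fx", "fy", "cx", "cy" (pixels), "R" (3x3) and "t" (3): a world point X has camera coordinates R X + t; the wrist camera has in their place "tool_from_camera" (4x4, takes a point from camera to tool coordinates, whose origin is the TCP and whose axes are the tool frame's). Camera axes: x right, y down, z forward; pixel columns grow to the right and rows downward; lengths in mm; the calibration is good to about 2 mm. A picture is of the moment at which its call begins: read the wrist's pose just before it. camera_info takes no time and is no camera call.
- ctrl.close_job(): hands the job in, once; it reports no verdict.
Trained networks look in the newest picture that a camera, given by its name, has taken for a name from the list of things; names that differ only in an ending like _2 or _b are one class to them, and where a whole thing is asked for, a point or a joint stands for the part that bears it (a point fixed in the world has none). Each returns a list of dicts, best first, with "p" (0 to 1); they miss things now and then, are a little off and sometimes report something else, mostly with a low value. They report only what shows in the picture. A call takes as long as a camera call.
- ctrl.search_frame(camera, target): "point" ([column, row] in pixels, amid what is visible of it).
- ctrl.trace(camera, target): "pixels" (384x512 bool, what is visible of it) and "point" ([column, row] in pixels, amid what is visible of it).
The state is a dict: "time": time; "joint_pos": joint angles; "qd": joint speeds; "effort": joint torques, N m; "tcp_pos": TCP position; "ee_rot": TCP orientation; "ft_force": force on the tool from outside, world axes, zero at the start; "ft_torque": the same for the moment, N m; "grip_width": finger opening in mm.
Only numpy, scipy, OpenCV 4.12 (cv2) and the standard library are available. Lean on these libraries where they do the work, as an engineer would, in place of code of your own. Each camera call takes 0.05 s, during which the arm holds its last target. There are 200 camera calls.

## Working session

There is one attempt and no reset: what is moved stays moved. The work goes in short steps, Python scripts to look and compute and a shell command to move; the robot and the scene stay as the last step left them, time stands still between calls to the robot, and variables do not carry over. Pictures are saved under pics/ and viewed, about 12 in all and at most 16, crops included, and the job is handed in when it is done.

```bash
mkdir -p pics
cat > h.py <<'E'
import numpy as np, cv2
from workcell import ctrl
def cap(n,f=None):
    im=ctrl.capture(n)
    if f: cv2.imwrite('pics/'+f,cv2.cvtColor(im,cv2.COLOR_RGB2BGR))
    return im
def pt(cam,uv,z,st=None):
    c=ctrl.camera_info(cam); d=np.array([(uv[0]-c['cx'])/c['fx'],(uv[1]-c['cy'])/c['fy'],1.])
    if cam=='wrist':
        T=np.array(c['tool_from_camera']);R=np.array(st['ee_rot'])
        o=R@T[:3,3]+st['tcp_pos']; d=R@T[:3,:3]@d
    else:
        R=np.array(c['R']);o=-R.T@np.array(c['t']);d=R.T@d
    return o+d*(z-o[2])/d[2]
E
python3 - <<'E'
from h import *
np.set_printoptions(precision=3,suppress=True)
a=cap('top','top.png');cap('scene','scene.png')
s=ctrl.read_state();print(s['tcp_pos'],np.array(s['ee_rot']),s['grip_width'],s['time'])
for n,z in dict(red_sizer=58,blue_sizer=58,green_sizer=58,red_pad=16,blue_pad=16,green_pad=16,spare_pad=16,gauge=18,slot=36,crystal=30).items():
    for r in ctrl.search_frame('top',n)[:2]: print(n,round(r['p'],2),np.round(r['point']),pt('top',r['point'],z).round(1))
print(ctrl.camera_info('wrist'))
E
```

```text
[213.742 478.852 230.542] [[ 0.913 -0.001  0.408]
 [-0.408 -0.002  0.913]
 [ 0.    -1.    -0.002]] 85.52605464171708 0.1
blue_sizer 0.56 [260. 250.] [479.4 -13.8  58. ]
green_sizer 0.71 [206. 188.] [579.9  77.4  58. ]
green_sizer 0.44 [344. 167.] [ 619.7 -151.7   58. ]
red_pad 0.66 [218. 184.] [596.1  60.7  16. ]
blue_pad 0.71 [259. 252.] [479.6 -13.   16. ]
blue_pad 0.6 [276. 185.] [595.3 -39.9  16. ]
green_pad 0.83 [268. 256.] [472.  -28.7  16. ]
spare_pad 0.68 [203. 248.] [484.1  83.1  16. ]
gauge 0.63 [146. 157.] [641.9 189.8  18. ]
slot 0.9 [345. 169.] [ 621.  -157.8   36. ]
crystal 0.83 [239. 137.] [677.4  26.5  30. ]
{'fx': 315.7687130185195, 'fy': 315.7687130185195, 'cx': 254.01830527544442, 'cy': 184.8250880979287, 'tool_from_camera': array([[  -0.001,    0.952,    0.307,  -77.604],
       [  -0.   ,   -0.307,    0.952, -141.457],
       [   1.   ,    0.   ,    0.   ,   -0.229],
       [   0.   ,    0.   ,    0.   ,    1.   ]])}
```

View pics/top.png

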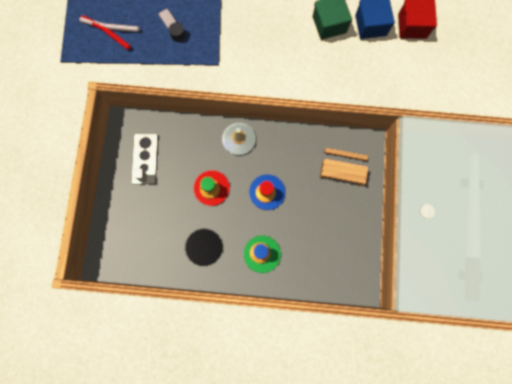

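View pics/scene.png

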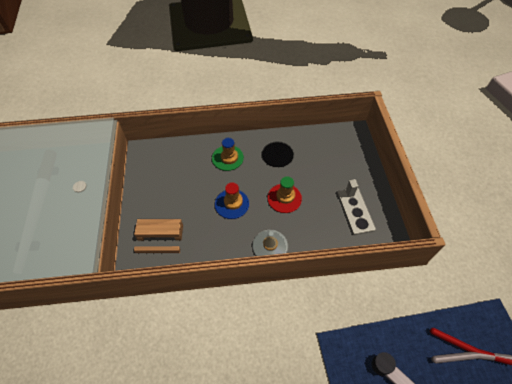

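```bash
cat > m.py <<'E'
from h import *
np.set_printoptions(precision=1,suppress=True)
a=cap('top')
def blobs(a,lo):
    hsv=cv2.cvtColor(a,cv2.COLOR_RGB2HSV);h,s,v=[hsv[...,i].astype(int) for i in range(3)]
    m={'red':((h<8)|(h>172))&(s>180)&(v>70),'green':(h>45)&(h<85)&(s>120)&(v>50),'blue':(h>100)&(h<125)&(s>150)&(v>60),'black':(v<22)}
    r={}
    for k,mm in m.items():
        n,l,st,c=cv2.connectedComponentsWithStats(mm.astype(np.uint8))
        r[k]=[(st[i,4],c[i],st[i],cv2.minEnclosingCircle(np.argwhere(l==i)[:,::-1].astype(np.float32))) for i in range(1,n) if st[i,4]>lo]
    return r
for k,v in blobs(a,25).items():
    for ar,c,st,(e,rad) in v:
        if 170<c[0]<300 and 165<c[1]<290:
            big=rad>12; z=16 if big else 58
            print(k,'pad' if big else 'top',ar,c,np.array(e),round(rad,1),pt('top',e if big else c,z))
E
python3 m.py
python3 - <<'E'
from h import *
np.set_printoptions(precision=2,suppress=True)
cap('top','t2.png')
for n,z in (('gauge',18),('slot',36)):
    m=ctrl.trace('top',n)[0]['pixels'].astype(np.uint8)
    b=cv2.boxPoints(cv2.minAreaRect(np.argwhere(m)[:,::-1].astype(np.float32)))
    print(n,m.sum(),b); print(np.array([pt('top',p,z) for p in b]))
a=cv2.imread('pics/t2.png')
cv2.imwrite('pics/t3.png',np.hstack([cv2.resize(a[120:200,115:175],None,fx=6,fy=6,interpolation=2),cv2.resize(a[140:200,315:395],None,fx=5,fy=8,interpolation=2)]))
E
```

```text
red pad 570 [212.8 187.7] [211.2 187.6] 17.4 [588.7  72.4  16. ]
red top 147 [266.3 188.1] [266.4 188. ] 6.9 [580.9 -22.3  58. ]
green top 135 [207.5 184. ] [207.7 183.8] 6.7 [585.8  74.7  58. ]
green pad 695 [263.1 254.5] [261.8 253.8] 18.3 [476.  -17.5  16. ]
blue pad 519 [268.5 191.9] [267. 192.] 17.5 [582.8 -25.   16. ]
blue top 124 [260.8 251.4] [260.9 251.2] 6.3 [477.6 -14.7  58. ]Traceback (most recent call last):
  File "<stdin>", line 5, in <module>
IndexError: list index out of range
```

```bash
python3 -m crank '[{"wy":-0.14},{"wy":-0.14},{"wy":-0.14},{"tx":0.03,"tz":-0.053},{"tx":0.03,"tz":-0.053},{"tx":0.03,"tz":-0.053},{"tx":0.03,"tz":-0.053},{"tx":0.03,"tz":-0.053,"claw":110}]'; python3 -m crank '[{"tx":0.03,"tz":-0.053,"claw":110},{"tx":0.03,"tz":-0.053,"claw":110},{"tx":0.03,"tz":-0.053,"claw":110},{"tx":0.024,"tz":-0.053,"claw":110},{"claw":110},{"claw":110}]'
cat > w.py <<'E'
from h import *
import sys
from m import blobs
np.set_printoptions(precision=1,suppress=True)
s=ctrl.read_state();a=cap('wrist',sys.argv[1]); print(s['time'],s['tcp_pos'],s['grip_width'],np.array(s['ee_rot']).round(3).tolist())
for k,v in blobs(a,60).items():
    for ar,c,st,(e,rad) in v:
        big=rad>28 or k=='black'; z=16 if big else 58
        print(k,ar,np.array(e),round(rad,1),pt('wrist',c,z,s)[:2],pt('wrist',e,z,s)[:2])
E
sed -i 's/^a=cap/if __name__=="__main__":\n  a=cap/; s/^for k,v in blobs(a,25)/if __name__=="__main__":\n for k,v in blobs(a,25)/' m.py
python3 - <<'E'
L=open('m.py').read().split(' for k,v in blobs(a,25)')
open('m.py','w').write(L[0].rsplit('if __name__',1)[0])
E
sed -i '/__main__/,+1d' m.py; python3 w.py w1.png
```

```text
0.75 [214.  479.4 231.3] 85.47269694668734 [[0.913, 0.0, 0.408], [-0.408, 0.0, 0.913], [0.0, -1.0, 0.0]]
black 33572 [255.5 354. ] 257.1 [460.3 370.6] [482.2 362.1]invalid input at $[0]: expected keys wx, wy, wz, tx, ty, tz, claw
invalid input at $[0]: expected keys wx, wy, wz, tx, ty, tz, claw
```

View pics/w1.png

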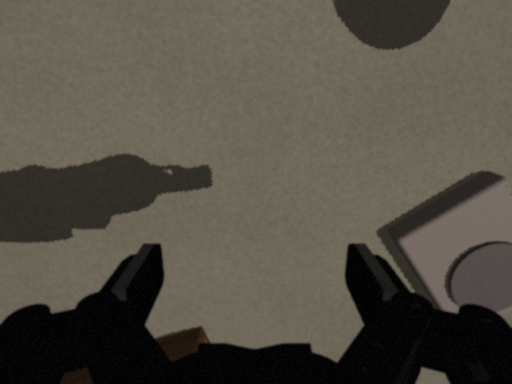

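The moves were refused because every row needs all the keys. The picture shows only the table and the fingers, so I'm resending with full rows.

```bash
python3 -m crank '[{"wx":0,"wy":-0.14,"wz":0,"tx":0,"ty":0,"tz":0,"claw":0},{"wx":0,"wy":-0.14,"wz":0,"tx":0,"ty":0,"tz":0,"claw":0},{"wx":0,"wy":-0.14,"wz":0,"tx":0,"ty":0,"tz":0,"claw":0},{"wx":0,"wy":0,"wz":0,"tx":0.03,"ty":0,"tz":-0.053,"claw":110},{"wx":0,"wy":0,"wz":0,"tx":0.03,"ty":0,"tz":-0.053,"claw":110},{"wx":0,"wy":0,"wz":0,"tx":0.03,"ty":0,"tz":-0.053,"claw":110},{"wx":0,"wy":0,"wz":0,"tx":0.03,"ty":0,"tz":-0.053,"claw":110},{"wx":0,"wy":0,"wz":0,"tx":0.03,"ty":0,"tz":-0.053,"claw":110}]'; python3 -m crank '[{"wx":0,"wy":0,"wz":0,"tx":0.03,"ty":0,"tz":-0.053,"claw":110},{"wx":0,"wy":0,"wz":0,"tx":0.03,"ty":0,"tz":-0.053,"claw":110},{"wx":0,"wy":0,"wz":0,"tx":0.03,"ty":0,"tz":-0.053,"claw":110},{"wx":0,"wy":0,"wz":0,"tx":0.024,"ty":0,"tz":-0.053,"claw":110},{"wx":0,"wy":0,"wz":0,"tx":0,"ty":0,"tz":0,"claw":110},{"wx":0,"wy":0,"wz":0,"tx":0,"ty":0,"tz":0,"claw":110}]'
python3 w.py w2.png
```

```text
time: 1.8
tcp_pos: [364.9, 212.8, 231.6]
ee_rot: [[1.0, 0.001, -0.001], [0.001, 0.001, 1.0], [0.001, -1.0, 0.001]]
ft_force: [-0.1, -0.3, 0.2]
grip_width: 48.5
time: 2.55
tcp_pos: [477.7, 2.6, 231.2]
ee_rot: [[1.0, -0.001, 0.001], [-0.001, 0.001, 1.0], [-0.001, -1.0, 0.001]]
ft_force: [-0.7, 0.9, 0.4]
grip_width: 48.8
2.55 [477.7   2.6 231.2] 48.80611072407907 [[1.0, -0.001, 0.001], [-0.001, 0.001, 1.0], [-0.001, -1.0, 0.001]]
red 807 [309.5 241.5] 24.4 [561.4  58.4] [567.5  63.8]
red 288 [233.3 254.6] 9.9 [583.9 -21.5] [584.  -21.3]
green 1347 [236.9 153.8] 26.8 [464.9 -16.9] [468.3 -15.2]
blue 360 [238.5 165.9] 10.9 [480.9 -14. ] [480.9 -13.8]
blue 746 [232.7 237.3] 24.3 [557.1 -21.4] [562.3 -21.5]
black 34446 [255.5 375.5] 255.6 [739.4   3.1] [809.9   4.3]
```

View pics/w2.png

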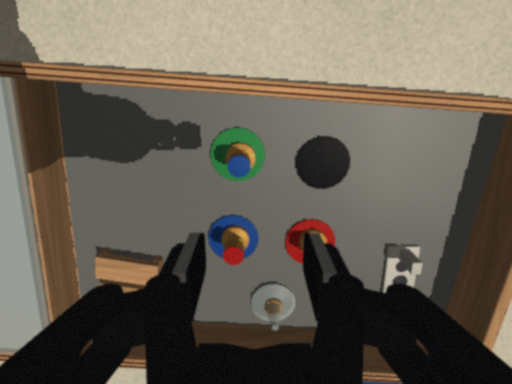

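```bash
sed -i 's/rad>28/rad>20/' w.py
python3 - <<'E'
from h import *
np.set_printoptions(precision=1,suppress=True)
s=ctrl.read_state();a=cap('wrist')
g=cv2.cvtColor(a,cv2.COLOR_RGB2GRAY)
m=np.zeros_like(g);m[130:193,290:355]=(g[130:193,290:355]<45)
n,l,st,c=cv2.connectedComponentsWithStats(m);i=1+np.argmax(st[1:,4]);print('spare',st[i],c[i],pt('wrist',c[i],16,s))
t=cap('top');g=cv2.cvtColor(t,cv2.COLOR_RGB2GRAY)
m=np.zeros_like(g);m[222:272,180:228]=(g[222:272,180:228]<45)
n,l,st,c=cv2.connectedComponentsWithStats(m);i=1+np.argmax(st[1:,4]);print('spare top',st[i],c[i],pt('top',c[i],16))
for n,p,z in (('gpad',(237.5,154),16),('bpad',(233,237.5),16),('rpad',(310.5,241.5),16),('slot bar corner near-left',(97,247),36),('near-right',(162,256),36),('tabtop',(416,256),52),('gauge nl',(388,244),18),('gauge nr',(420,246),18),('crystal',(273,301),12)):
    print(n,pt('wrist',p,z,s))
A=cv2.resize(cv2.cvtColor(a,4)[225:310,370:440],None,fx=6,fy=6,interpolation=2)
B=cv2.resize(cv2.cvtColor(t,4)[140:200,315:395],None,fx=4.75,fy=8.5,interpolation=2)[:510]
cv2.imwrite('pics/c1.png',np.hstack([A,B]))
for nm in ('gauge','slot'):
  for cam in ('wrist','top'):
    r=ctrl.search_frame(cam,nm); print(nm,cam,[(x['p'],pt(cam,x['point'],18 if nm=='gauge' else 36,s)) for x in r[:1]])
E
```

```text
spare [ 295  137   53   51 2107] [321.5 162.2] [487.  81.  16.]
spare top [ 180  222   48   50 2400] [203.5 246.5] [486.3  81.6  16. ]
gpad [477.4 -16.3  16. ]
bpad [584.1 -23.5  16. ]
rpad [589.6  74.   16. ]
slot bar corner near-left [ 586.6 -184.9   36. ]
near-right [ 598.7 -108.2   36. ]
tabtop [588.9 189.3  52. ]
gauge nl [591.9 171.2  18. ]
gauge nr [594.7 211.9  18. ]
crystal [682.1  28.9  12. ]
gauge wrist [(0.58, array([619.3, 188.8,  18. ]))]
gauge top []
slot wrist [(0.94, array([ 616.1, -154. ,   36. ]))]
slot top []
```

View pics/c1.png

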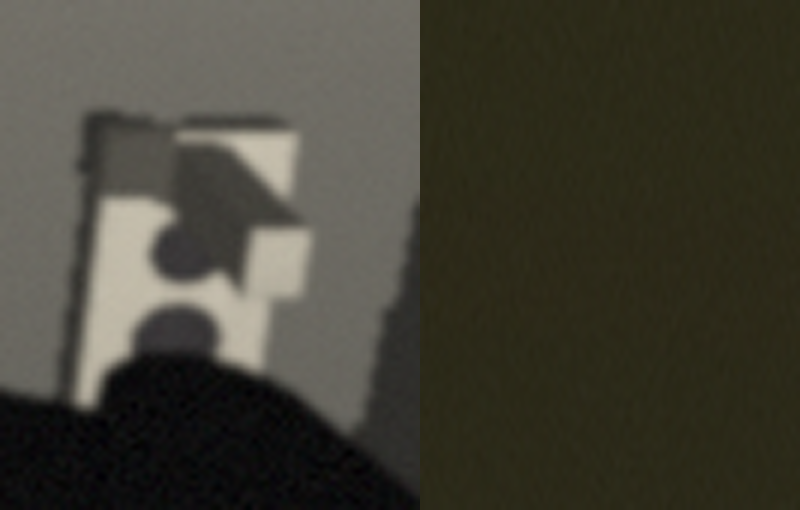

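The wrist view shows every pad: green at (237,154), blue at (233,238), red at (310,241) and spare at (322,162). The tab is at (416,269) and the slot bar is at (130,265). Next I pick the blue sizer.

```bash
python3 -m crank '[{"wx":0,"wy":0,"wz":0,"tx":0.0015,"ty":0.04,"tz":-0.017,"claw":110},{"wx":0,"wy":0,"wz":0,"tx":0,"ty":0.06,"tz":0,"claw":110},{"wx":0,"wy":0,"wz":0,"tx":0,"ty":0.06,"tz":0,"claw":110},{"wx":0,"wy":0,"wz":0,"tx":0,"ty":0.038,"tz":0,"claw":110},{"wx":0,"wy":0,"wz":0,"tx":0,"ty":0,"tz":0,"claw":110},{"wx":0,"wy":0,"wz":0,"tx":0,"ty":0,"tz":0,"claw":255},{"wx":0,"wy":0,"wz":0,"tx":0,"ty":0,"tz":0,"claw":255},{"wx":0,"wy":0,"wz":0,"tx":0,"ty":0,"tz":0,"claw":255}]'
```

```text
time: 3.9
tcp_pos: [481.7, -14.5, 35.3]
ee_rot: [[1.0, 0.005, -0.0], [0.0, 0.0, 1.0], [0.005, -1.0, 0.0]]
ft_force: [0.6, -0.6, 7.4]
grip_width: 22.0
```

```bash
python3 -m crank '[{"wx":0,"wy":0,"wz":0,"tx":0,"ty":-0.02,"tz":0,"claw":255},{"wx":0,"wy":0,"wz":0,"tx":0,"ty":-0.05,"tz":0,"claw":255},{"wx":0,"wy":0,"wz":0,"tx":0.0035,"ty":0,"tz":0.048,"claw":255},{"wx":0,"wy":0,"wz":0,"tx":0.0035,"ty":0,"tz":0.048,"claw":255},{"wx":0,"wy":0,"wz":0,"tx":0,"ty":0,"tz":0,"claw":255},{"wx":0,"wy":0,"wz":0,"tx":0,"ty":0,"tz":0,"claw":255}]'; python3 w.py w3.png
```

```text
time: 4.65
tcp_pos: [486.4, 81.3, 103.5]
ee_rot: [[1.0, 0.0, -0.001], [0.001, -0.001, 1.0], [0.0, -1.0, -0.001]]
ft_force: [-0.7, -1.0, -1.0]
grip_width: 22.3
4.65 [486.4  81.3 103.5] 22.266229973733584 [[1.0, 0.0, -0.001], [0.001, -0.001, 1.0], [0.0, -1.0, -0.001]]
red 432 [269.5 307.5] 20.6 [593.9  96.5] [594.8  94.3]
red 159 [229. 319.] 10.2 [571.8  61.3] [570.7  62.8]
red 128 [122.5 340. ] 11.1 [589.1 -16.2] [589.8 -16.5]
green 5042 [126.6 175.8] 42.6 [476.6 -16.2] [475.5 -15.6]
green 555 [246.4 341.1] 15.7 [587.9  75.5] [590.6  75.2]
blue 1896 [253.8 272. ] 26.1 [558.5  80.7] [559.1  80.6]
blue 986 [129.5 290.5] 33.2 [567.2 -32.1] [577.6 -25.6]
black 679 [228.  179.5] 23.9 [479.7  60.7] [478.3  61. ]
black 33285 [255.5 379.5] 255.5 [628.   80.9] [677.2  82.3]
```

View pics/w3.png

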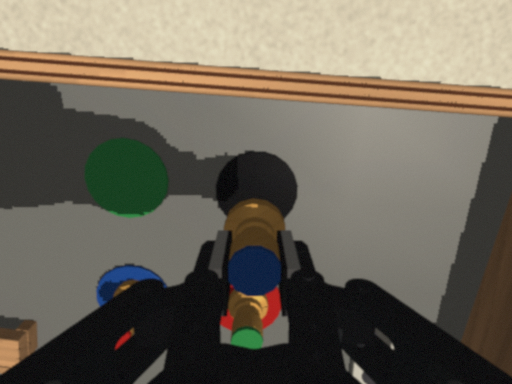

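```bash
python3 -m crank '[{"wx":0,"wy":0,"wz":0,"tx":0.001,"ty":0.045,"tz":0,"claw":255},{"wx":0,"wy":0,"wz":0,"tx":0,"ty":0.018,"tz":0,"claw":255},{"wx":0,"wy":0,"wz":0,"tx":0,"ty":0.006,"tz":0,"claw":255},{"wx":0,"wy":0,"wz":0,"tx":0,"ty":0,"tz":0,"claw":255},{"wx":0,"wy":0,"wz":0,"tx":0,"ty":0,"tz":0,"claw":110},{"wx":0,"wy":0,"wz":0,"tx":0,"ty":0,"tz":0,"claw":110},{"wx":0,"wy":0,"wz":0,"tx":0,"ty":0,"tz":0,"claw":110},{"wx":0,"wy":0,"wz":0,"tx":0,"ty":0,"tz":0,"claw":110}]';python3 -m crank '[{"wx":0,"wy":0,"wz":0,"tx":0,"ty":-0.04,"tz":0,"claw":110},{"wx":0,"wy":0,"wz":0,"tx":0,"ty":-0.06,"tz":0,"claw":110},{"wx":0,"wy":0,"wz":0,"tx":0,"ty":-0.04,"tz":0,"claw":110},{"wx":0,"wy":0,"wz":0,"tx":0,"ty":0,"tz":0,"claw":110},{"wx":0,"wy":0,"wz":0,"tx":0,"ty":0,"tz":0,"claw":110}]'; python3 w.py w4.png
```

```text
time: 5.7
tcp_pos: [487.6, 81.4, 34.2]
ee_rot: [[1.0, -0.0, -0.0], [0.0, -0.0, 1.0], [-0.0, -1.0, -0.0]]
ft_force: [-0.2, 0.4, 0.2]
grip_width: 49.0
time: 6.32
tcp_pos: [487.1, 81.4, 173.7]
ee_rot: [[1.0, -0.001, -0.0], [0.0, -0.0, 1.0], [-0.001, -1.0, -0.0]]
ft_force: [0.2, -0.4, -0.7]
grip_width: 48.6
6.325 [487.1  81.4 173.7] 48.591887258028116 [[1.0, -0.001, -0.0], [0.0, -0.0, 1.0], [-0.001, -1.0, -0.0]]
red 1216 [246.4 258.7] 28.2 [583.9  71. ] [589.3  72.7]
red 317 [145. 277.] 11.7 [582.7 -23.5] [583.7 -22. ]
green 3122 [153.5 156.5] 33.1 [477.3 -16.5] [477.  -16.4]
green 410 [248. 282.] 11.7 [589.4  75.2] [589.2  75.2]
blue 580 [252.6 179.4] 13.8 [487.1  79.6] [487.3  79.7]
blue 675 [154.1 250.2] 26.9 [569.2 -30.2] [579.1 -25.7]
black 270 [237.5 161.5] 17.1 [480.8  59.3] [481.9  64.8]
black 34219 [255.5 375. ] 255.6 [694.2  81.3] [752.4  82.9]
```

```bash
python3 -m crank '[{"wx":0,"wy":0,"wz":0,"tx":0.0505,"ty":0,"tz":-0.0064,"claw":110},{"wx":0,"wy":0,"wz":0,"tx":0.05,"ty":0.01,"tz":0,"claw":110},{"wx":0,"wy":0,"wz":0,"tx":0,"ty":0.05,"tz":0,"claw":110},{"wx":0,"wy":0,"wz":0,"tx":0,"ty":0.05,"tz":0,"claw":110},{"wx":0,"wy":0,"wz":0,"tx":0,"ty":0.03,"tz":0,"claw":110},{"wx":0,"wy":0,"wz":0,"tx":0,"ty":0,"tz":0,"claw":255},{"wx":0,"wy":0,"wz":0,"tx":0,"ty":0,"tz":0,"claw":255},{"wx":0,"wy":0,"wz":0,"tx":0,"ty":0,"tz":0,"claw":255}]'; python3 -m crank '[{"wx":0,"wy":0,"wz":0,"tx":0,"ty":0,"tz":0,"claw":255},{"wx":0,"wy":0,"wz":0,"tx":0,"ty":-0.03,"tz":0,"claw":255},{"wx":0,"wy":0,"wz":0,"tx":0,"ty":-0.05,"tz":0,"claw":255},{"wx":0,"wy":0,"wz":0,"tx":0,"ty":-0.01,"tz":0,"claw":255},{"wx":0,"wy":0,"wz":0,"tx":0,"ty":0,"tz":0,"claw":255}]'
```

```text
time: 7.38
tcp_pos: [589.3, 75.3, 35.7]
ee_rot: [[1.0, 0.003, -0.0], [0.0, 0.0, 1.0], [0.003, -1.0, 0.0]]
ft_force: [-0.8, 0.5, -0.8]
grip_width: 22.4
time: 8.0
tcp_pos: [588.8, 75.2, 125.5]
ee_rot: [[1.0, 0.003, -0.0], [0.0, 0.0, 1.0], [0.003, -1.0, 0.0]]
ft_force: [0.3, -0.4, -1.9]
grip_width: 22.3
```

```bash
python3 -m crank '[{"wx":0,"wy":0,"wz":0,"tx":-0.037,"ty":0,"tz":-0.0306,"claw":255},{"wx":0,"wy":0,"wz":0,"tx":-0.037,"ty":0,"tz":-0.0306,"claw":255},{"wx":0,"wy":0,"wz":0,"tx":-0.037,"ty":0,"tz":-0.0306,"claw":255},{"wx":0,"wy":0,"wz":0,"tx":0,"ty":0.0,"tz":0,"claw":255},{"wx":0,"wy":0,"wz":0,"tx":0,"ty":0.05,"tz":0,"claw":255},{"wx":0,"wy":0,"wz":0,"tx":0,"ty":0.031,"tz":0,"claw":255},{"wx":0,"wy":0,"wz":0,"tx":0,"ty":0.008,"tz":0,"claw":255},{"wx":0,"wy":0,"wz":0,"tx":0,"ty":0,"tz":0,"claw":255}]'; python3 -m crank '[{"wx":0,"wy":0,"wz":0,"tx":0,"ty":0,"tz":0,"claw":110},{"wx":0,"wy":0,"wz":0,"tx":0,"ty":0,"tz":0,"claw":110},{"wx":0,"wy":0,"wz":0,"tx":0,"ty":0,"tz":0,"claw":110},{"wx":0,"wy":0,"wz":0,"tx":0,"ty":0,"tz":0,"claw":110},{"wx":0,"wy":0,"wz":0,"tx":0,"ty":-0.04,"tz":0,"claw":110},{"wx":0,"wy":0,"wz":0,"tx":0,"ty":-0.06,"tz":0,"claw":110},{"wx":0,"wy":0,"wz":0,"tx":0,"ty":-0.04,"tz":0,"claw":110},{"wx":0,"wy":0,"wz":0,"tx":0,"ty":0,"tz":0,"claw":110}]'; python3 w.py w5.png
```

```text
time: 9.0
tcp_pos: [477.1, -16.4, 34.8]
ee_rot: [[1.0, -0.001, -0.001], [0.001, 0.0, 1.0], [-0.001, -1.0, 0.0]]
ft_force: [0.1, -0.0, -0.9]
grip_width: 22.1
time: 10.0
tcp_pos: [479.9, -16.9, 178.9]
ee_rot: [[1.0, 0.008, -0.0], [0.0, -0.0, 1.0], [0.008, -1.0, -0.0]]
ft_force: [0.1, -0.3, -0.3]
grip_width: 48.5
10.0 [479.9 -16.9 178.9] 48.45501363826751 [[1.0, 0.008, -0.0], [0.0, -0.0, 1.0], [0.008, -1.0, -0.0]]
red 803 [340. 257.] 24.2 [580.  85.] [585.   76.9]
red 388 [249.7 279. ] 11.4 [584.  -21.6] [583.9 -21.5]
green 2333 [254. 161.] 31.1 [477.2 -17.8] [476.9 -17.5]
blue 515 [366.6 184.1] 13.8 [486.4  80.2] [487.   80.8]
blue 1006 [247.4 255. ] 27.9 [577.6 -26. ] [582.6 -24.6]
black 255 [333.5 168. ] 14.4 [481.6  58.1] [484.   61.7]
black 34253 [255.5 375.5] 255.6 [695.3 -16.8] [756.2 -15.4]
```

View pics/w5.png

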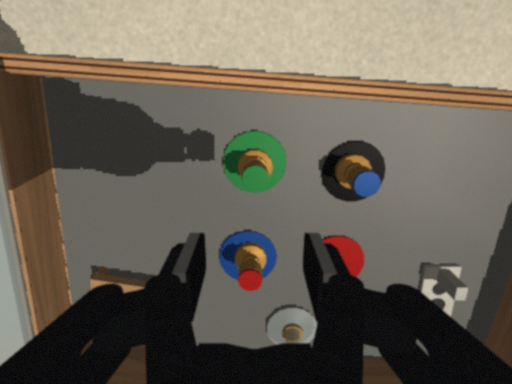

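Green stands on the green pad and blue on the spare. Next, red goes to the red pad.

```bash
python3 -m crank '[{"wx":0,"wy":0,"wz":0,"tx":0.053,"ty":0,"tz":-0.0054,"claw":110},{"wx":0,"wy":0,"wz":0,"tx":0.053,"ty":0.011,"tz":0,"claw":110},{"wx":0,"wy":0,"wz":0,"tx":0,"ty":0.05,"tz":0,"claw":110},{"wx":0,"wy":0,"wz":0,"tx":0,"ty":0.05,"tz":0,"claw":110},{"wx":0,"wy":0,"wz":0,"tx":0,"ty":0.03,"tz":0,"claw":110},{"wx":0,"wy":0,"wz":0,"tx":0,"ty":0,"tz":0,"claw":255},{"wx":0,"wy":0,"wz":0,"tx":0,"ty":0,"tz":0,"claw":255},{"wx":0,"wy":0,"wz":0,"tx":0,"ty":0,"tz":0,"claw":255}]'; python3 -m crank '[{"wx":0,"wy":0,"wz":0,"tx":0,"ty":0,"tz":0,"claw":255},{"wx":0,"wy":0,"wz":0,"tx":0,"ty":-0.03,"tz":0,"claw":255},{"wx":0,"wy":0,"wz":0,"tx":0,"ty":-0.05,"tz":0,"claw":255},{"wx":0,"wy":0,"wz":0,"tx":0.003,"ty":0,"tz":0.0475,"claw":255},{"wx":0,"wy":0,"wz":0,"tx":0.003,"ty":0,"tz":0.0475,"claw":255},{"wx":0,"wy":0,"wz":0,"tx":0,"ty":0,"tz":0,"claw":255},{"wx":0,"wy":0,"wz":0,"tx":0,"ty":0.04,"tz":0,"claw":255},{"wx":0,"wy":0,"wz":0,"tx":0,"ty":0.031,"tz":0,"claw":255}]'; python3 -m crank '[{"wx":0,"wy":0,"wz":0,"tx":0,"ty":0.008,"tz":0,"claw":255},{"wx":0,"wy":0,"wz":0,"tx":0,"ty":0,"tz":0,"claw":255}]'
```

```text
time: 11.05
tcp_pos: [584.3, -22.2, 35.7]
ee_rot: [[1.0, 0.003, -0.0], [0.0, -0.0, 1.0], [0.003, -1.0, -0.0]]
ft_force: [0.3, -0.1, -1.4]
grip_width: 22.4
time: 12.05
tcp_pos: [589.1, 72.3, 43.0]
ee_rot: [[1.0, 0.001, 0.0], [-0.0, -0.0, 1.0], [0.001, -1.0, -0.0]]
ft_force: [0.2, -0.1, -0.5]
grip_width: 22.2
time: 12.3
tcp_pos: [589.1, 72.4, 35.5]
ee_rot: [[1.0, -0.0, 0.0], [-0.0, -0.0, 1.0], [-0.0, -1.0, -0.0]]
ft_force: [0.8, 0.5, -1.4]
grip_width: 22.5
```

```bash
python3 -m crank '[{"wx":0,"wy":0,"wz":0,"tx":0,"ty":0,"tz":0,"claw":110},{"wx":0,"wy":0,"wz":0,"tx":0,"ty":0,"tz":0,"claw":110},{"wx":0,"wy":0,"wz":0,"tx":0,"ty":0,"tz":0,"claw":110},{"wx":0,"wy":0,"wz":0,"tx":0,"ty":0,"tz":0,"claw":110},{"wx":0,"wy":0,"wz":0,"tx":0,"ty":-0.04,"tz":0,"claw":110},{"wx":0,"wy":0,"wz":0,"tx":0,"ty":-0.06,"tz":0,"claw":110},{"wx":0,"wy":0,"wz":0,"tx":-0.051,"ty":-0.04,"tz":0.004,"claw":110},{"wx":0,"wy":0,"wz":0,"tx":-0.051,"ty":0,"tz":0.004,"claw":110}]'; python3 -m crank '[{"wx":0,"wy":0,"wz":0,"tx":0,"ty":0,"tz":0,"claw":110},{"wx":0,"wy":0,"wz":0,"tx":0,"ty":0,"tz":0,"claw":110}]'; python3 w.py w6.png
python3 - <<'E'
from h import *
np.set_printoptions(precision=1,suppress=True)
s=ctrl.read_state();a=cap('wrist');print(s['tcp_pos'])
A=cv2.cvtColor(a,4);cv2.imwrite('pics/c2.png',np.hstack([cv2.resize(A,(400,300)),cv2.resize(A[225:315,340:440],(400,300),interpolation=2)]))
E
```

```text
time: 13.3
tcp_pos: [491.2, 81.3, 177.5]
ee_rot: [[1.0, 0.008, 0.0], [-0.0, 0.002, 1.0], [0.008, -1.0, 0.002]]
ft_force: [0.6, 0.4, -0.9]
grip_width: 48.7
time: 13.55
tcp_pos: [489.4, 80.8, 174.2]
ee_rot: [[1.0, 0.002, -0.0], [0.0, 0.0, 1.0], [0.002, -1.0, 0.0]]
ft_force: [0.8, -0.3, -0.2]
grip_width: 48.2
13.55 [489.4  80.8 174.2] 48.21606701054149 [[1.0, 0.002, -0.0], [0.0, 0.0, 1.0], [0.002, -1.0, 0.0]]
red 1712 [246.5 262.4] 31.6 [592.3  72.7] [597.   72.3]
green 2377 [153. 155.] 33.4 [477.1 -17.7] [478.4 -17.4]
blue 588 [253.5 176.2] 14.0 [487.2  79.7] [487.3  79.9]
blue 1770 [155.6 249.8] 27.5 [580.4 -28.8] [581.6 -24.7]
black 280 [237.5 157.5] 17.1 [481.   59.3] [480.8  64.3]
black 34211 [255.5 374.5] 255.6 [697.9  80.8] [755.6  82.4]
[490.1  80.9 174.1]
```

View pics/c2.png

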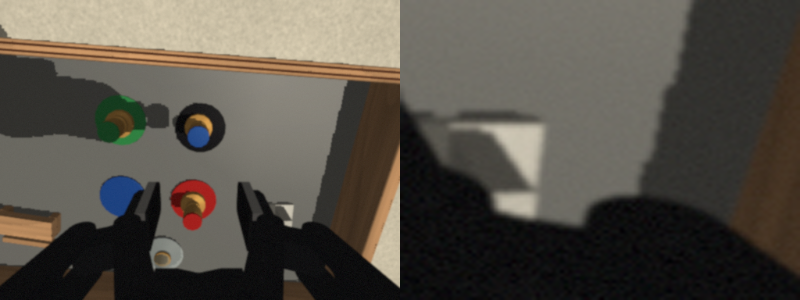

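```bash
python3 -m crank '[{"wx":0,"wy":0,"wz":0,"tx":0,"ty":0.055,"tz":-0.0005,"claw":110},{"wx":0,"wy":0,"wz":0,"tx":0,"ty":0.055,"tz":0,"claw":110},{"wx":0,"wy":0,"wz":0,"tx":0,"ty":0.031,"tz":0,"claw":110},{"wx":0,"wy":0,"wz":0,"tx":0,"ty":0,"tz":0,"claw":255},{"wx":0,"wy":0,"wz":0,"tx":0,"ty":0,"tz":0,"claw":255},{"wx":0,"wy":0,"wz":0,"tx":0,"ty":0,"tz":0,"claw":255},{"wx":0,"wy":0,"wz":0,"tx":0,"ty":0,"tz":0,"claw":255},{"wx":0,"wy":0,"wz":0,"tx":0,"ty":-0.03,"tz":0,"claw":255}]'; python3 -m crank '[{"wx":0,"wy":0,"wz":0,"tx":0,"ty":-0.06,"tz":0,"claw":255},{"wx":0,"wy":0,"wz":0,"tx":0.032,"ty":0,"tz":-0.0347,"claw":255},{"wx":0,"wy":0,"wz":0,"tx":0.032,"ty":0,"tz":-0.0347,"claw":255},{"wx":0,"wy":0,"wz":0,"tx":0.032,"ty":0,"tz":-0.0347,"claw":255},{"wx":0,"wy":0,"wz":0,"tx":0,"ty":0,"tz":0,"claw":255},{"wx":0,"wy":0,"wz":0,"tx":0,"ty":0.05,"tz":0,"claw":255},{"wx":0,"wy":0,"wz":0,"tx":0,"ty":0.031,"tz":0,"claw":255},{"wx":0,"wy":0,"wz":0,"tx":0,"ty":0.008,"tz":0,"claw":255}]'; python3 -m crank '[{"wx":0,"wy":0,"wz":0,"tx":0,"ty":0,"tz":0,"claw":255}]'
```

```text
time: 14.65
tcp_pos: [487.3, 79.9, 62.2]
ee_rot: [[1.0, -0.004, -0.0], [0.0, -0.001, 1.0], [-0.004, -1.0, -0.001]]
ft_force: [0.0, 0.2, -0.8]
grip_width: 22.2
time: 15.65
tcp_pos: [582.3, -23.2, 32.1]
ee_rot: [[1.0, -0.005, -0.001], [0.001, 0.0, 1.0], [-0.005, -1.0, 0.0]]
ft_force: [-0.4, 0.3, 7.2]
grip_width: 22.3
time: 15.78
tcp_pos: [584.8, -23.4, 34.4]
ee_rot: [[1.0, 0.0, -0.001], [0.001, 0.0, 1.0], [0.0, -1.0, 0.0]]
ft_force: [-0.6, -0.2, -0.9]
grip_width: 22.0
```

```bash
python3 -m crank '[{"wx":0,"wy":0,"wz":0,"tx":0,"ty":0,"tz":0,"claw":110},{"wx":0,"wy":0,"wz":0,"tx":0,"ty":0,"tz":0,"claw":110},{"wx":0,"wy":0,"wz":0,"tx":0,"ty":0,"tz":0,"claw":110},{"wx":0,"wy":0,"wz":0,"tx":0,"ty":0,"tz":0,"claw":110},{"wx":0,"wy":0,"wz":0,"tx":0,"ty":-0.04,"tz":0,"claw":110},{"wx":0,"wy":0,"wz":0,"tx":0,"ty":-0.06,"tz":0,"claw":110},{"wx":0,"wy":0,"wz":0,"tx":0,"ty":-0.06,"tz":0,"claw":110},{"wx":0,"wy":0,"wz":0,"tx":0,"ty":-0.036,"tz":0,"claw":110}]'; python3 -m crank '[{"wx":0,"wy":0,"wz":0,"tx":-0.016,"ty":0,"tz":0.0535,"claw":110},{"wx":0,"wy":0,"wz":0,"tx":-0.016,"ty":0,"tz":0.0535,"claw":110},{"wx":0,"wy":0,"wz":0,"tx":-0.016,"ty":0,"tz":0.0535,"claw":110},{"wx":0,"wy":0,"wz":0,"tx":-0.016,"ty":0,"tz":0.0535,"claw":110},{"wx":0,"wy":0,"wz":0,"tx":0,"ty":0,"tz":0,"claw":110},{"wx":0,"wy":0,"wz":0,"tx":0,"ty":0,"tz":0,"claw":110},{"wx":0,"wy":0,"wz":0,"tx":0,"ty":0,"tz":0,"claw":110}]'; python3 w.py w7.png
python3 - <<'E'
import cv2
a=cv2.imread('pics/w7.png');cv2.imwrite('pics/c3.png',cv2.resize(a[190:310,180:340],None,fx=5,fy=5,interpolation=2))
E
```

```text
time: 16.77
tcp_pos: [586.1, -24.0, 233.4]
ee_rot: [[1.0, 0.004, -0.0], [0.0, -0.0, 1.0], [0.004, -1.0, -0.0]]
ft_force: [0.1, -0.3, 0.2]
grip_width: 48.8
time: 17.65
tcp_pos: [521.3, 188.9, 229.7]
ee_rot: [[1.0, -0.0, 0.002], [-0.002, -0.0, 1.0], [-0.0, -1.0, -0.0]]
ft_force: [0.5, -0.6, -0.6]
grip_width: 48.7
17.65 [521.3 188.9 229.7] 48.66589759892983 [[1.0, -0.0, 0.002], [-0.002, -0.0, 1.0], [-0.0, -1.0, -0.0]]
red 1396 [157.9 213.3] 27.2 [591.2  72.3] [594.4  71.1]
green 1820 [ 64.5 120.2] 32.8 [477.1 -19. ] [482.6 -21.9]
blue 880 [ 79.5 205. ] 26.9 [583.2 -14.4] [583.5 -22.5]
blue 319 [ 57.3 218.9] 11.0 [583.4 -24.7] [583.1 -24.3]
black 1878 [158.7 125.8] 28.8 [491.7  81.1] [488.9  82. ]
black 34219 [255.5 375. ] 255.6 [781.8 187.8] [851.4 190.1]
```

View pics/c3.png

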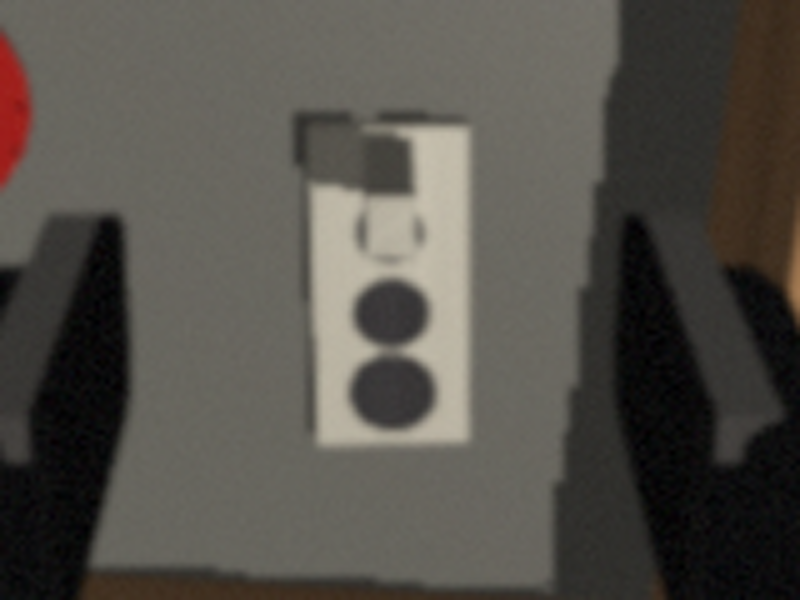

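Run:
```python
from h import *
np.set_printoptions(precision=1,suppress=True)
s=ctrl.read_state()
for p,z in (((317,445),18),((470,442),18),((470,123),18),((306,122),18),((391,393),18),((391,313),18),((390,226),52)):
    print(pt('wrist',(180+(p[0])/5,190+(p[1])/5),z,s))
```

```text
[686.4 174.2  18. ]
[685.5 214.   18. ]
[595.6 212.4  18. ]
[595.3 172.6  18. ]
[670.9 193.4  18. ]
[647.6 193.3  18. ]
[606.  192.6  52. ]
```

```bash
python3 -m crank '[{"wx":0,"wy":0,"wz":0,"tx":0.043,"ty":0.04,"tz":0.003,"claw":110},{"wx":0,"wy":0,"wz":0,"tx":0.043,"ty":0.04,"tz":0,"claw":110},{"wx":0,"wy":0,"wz":0,"tx":0,"ty":0.055,"tz":0,"claw":110},{"wx":0,"wy":0,"wz":0,"tx":0,"ty":0.05,"tz":0,"claw":110},{"wx":0,"wy":0,"wz":0,"tx":0,"ty":0.02,"tz":0,"claw":110},{"wx":0,"wy":0,"wz":0,"tx":0,"ty":0,"tz":0,"claw":110},{"wx":0,"wy":0,"wz":0,"tx":0,"ty":0,"tz":0,"claw":255},{"wx":0,"wy":0,"wz":0,"tx":0,"ty":0,"tz":0,"claw":255}]'; python3 -m crank '[{"wx":0,"wy":0,"wz":0,"tx":0,"ty":0,"tz":0,"claw":255},{"wx":0,"wy":0,"wz":0,"tx":0,"ty":0,"tz":0,"claw":255}]'
```

```text
time: 18.7
tcp_pos: [608.5, 193.3, 26.6]
ee_rot: [[1.0, 0.003, 0.0], [-0.0, 0.001, 1.0], [0.003, -1.0, 0.001]]
ft_force: [0.1, -0.8, 0.6]
grip_width: 12.4
time: 18.95
tcp_pos: [608.5, 193.5, 26.8]
ee_rot: [[1.0, 0.004, -0.0], [0.0, 0.001, 1.0], [0.004, -1.0, 0.001]]
ft_force: [-0.4, -1.3, 6.0]
grip_width: 10.7
```

```bash
python3 -m crank '[{"wx":0,"wy":0,"wz":0,"tx":0,"ty":-0.02,"tz":0,"claw":255},{"wx":0,"wy":0,"wz":0,"tx":0,"ty":-0.04,"tz":0,"claw":255},{"wx":0,"wy":0,"wz":0,"tx":0,"ty":-0.04,"tz":0,"claw":255},{"wx":0,"wy":0,"wz":0,"tx":0,"ty":0,"tz":0,"claw":255}]'
python3 - <<'E'
from h import *
a=cv2.cvtColor(cap('top'),4)
b=cv2.imread('pics/w2.png')
cv2.imwrite('pics/c4.png',np.vstack([cv2.resize(a[143:193,310:390],(640,400),interpolation=2),cv2.resize(b[235:295,85:205],(400,200),interpolation=2).repeat(1,0) if 0 else cv2.copyMakeBorder(cv2.resize(b[240:290,85:175],(360,200),interpolation=2),0,0,0,280,0)]))
E
```

```text
time: 19.45
tcp_pos: [609.6, 194.1, 129.0]
ee_rot: [[1.0, 0.008, -0.0], [0.0, 0.002, 1.0], [0.008, -1.0, 0.002]]
ft_force: [-0.0, 0.1, -0.8]
grip_width: 11.1
```

View pics/c4.png

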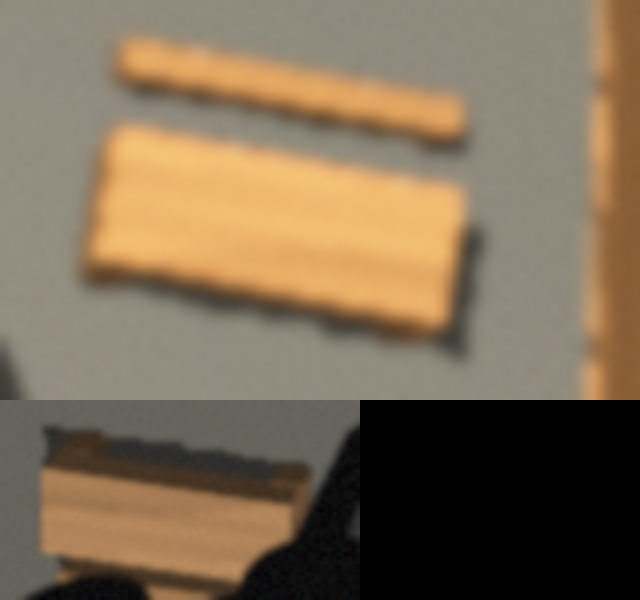

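Run:
```python
from h import *
np.set_printoptions(precision=1,suppress=True)
P=np.array([pt('top',(310+x/8,143+y/8),36) for x,y in ((112,125),(465,185),(448,328),(97,265))]);print(P)
s=dict(tcp_pos=np.array([477.7,2.6,231.2]),ee_rot=[[1,-.001,.001],[-.001,.001,1],[-.001,-1,.001]])
W=np.array([pt('wrist',(85+x/4,240+y/4),36,s) for x,y in ((42,67),(295,103),(245,183),(42,153))]);print(W)
S=np.array([pt('top',(310+x/8,143+y/8),24) for x,y in ((120,75),(465,135))]);print('stop near edge',S)
def fit(nl,nr,fl,fr):
    e=(nl-nr)+(fl-fr) ; return e
for nm,(fl,fr,nr,nl) in (('top',P),):
    e=(fl-fr)+(nl-nr); yaw=np.arctan2(-e[0],e[1]); c=(fl+fr+nr+nl)/4; o=c[:2]-15*np.array([np.cos(yaw),np.sin(yaw)])
    print(nm,yaw,c,'origin',o, np.linalg.norm(e)/2, np.linalg.norm((fl+fr-nl-nr)/2))
nl,nr=W[1],W[0]; e=nl-nr; print('wrist yaw',np.arctan2(-e[0],e[1]),'origin',(nl+nr)/2,np.linalg.norm(e))
```

```text
[[ 639.4 -121.7   36. ]
 [ 627.6 -197.3   36. ]
 [ 596.1 -192.6   36. ]
 [ 608.4 -118.    36. ]]
[[ 599.5 -189.3   36. ]
 [ 612.1 -114.1   36. ]
 [ 640.6 -132.3   36. ]
 [ 629.7 -194.    36. ]]
stop near edge [[ 654.3 -125.7   24. ]
 [ 642.2 -201.1   24. ]]
top -0.1589026011610958 [ 617.9 -157.4   36. ] origin [ 603.1 -155. ] 76.02445970493575 31.558385645298603
wrist yaw -0.1651259274445539 origin [ 605.8 -151.7   36. ] 76.26521322997415
```

```bash
python3 -m crank '[{"wx":0,"wy":0,"wz":0,"tx":-0.0162,"ty":0,"tz":-0.0553,"claw":255},{"wx":0,"wy":0,"wz":0,"tx":-0.0162,"ty":0,"tz":-0.0553,"claw":255},{"wx":0,"wy":0,"wz":0,"tx":-0.0162,"ty":0,"tz":-0.0553,"claw":255},{"wx":0,"wy":0,"wz":0,"tx":-0.0162,"ty":0,"tz":-0.0553,"claw":255},{"wx":0,"wy":0,"wz":0,"tx":-0.0162,"ty":0,"tz":-0.0553,"claw":255},{"wx":0,"wy":0,"wz":0,"tx":-0.0162,"ty":0,"tz":-0.0553,"claw":255},{"wx":0,"wy":0.162,"wz":0,"tx":0,"ty":0,"tz":0,"claw":255},{"wx":0,"wy":0,"wz":0,"tx":0,"ty":0,"tz":0,"claw":255}]'; python3 -m crank '[{"wx":0,"wy":0,"wz":0,"tx":0,"ty":0.05,"tz":0,"claw":255},{"wx":0,"wy":0,"wz":0,"tx":0,"ty":0.03,"tz":0,"claw":255},{"wx":0,"wy":0,"wz":0,"tx":0,"ty":0,"tz":0,"claw":255},{"wx":0,"wy":0,"wz":0,"tx":0,"ty":0,"tz":0,"claw":255}]'; python3 w.py w8.png
```

```text
time: 20.5
tcp_pos: [508.3, -139.0, 123.5]
ee_rot: [[0.987, -0.003, 0.161], [-0.161, 0.001, 0.987], [-0.003, -1.0, 0.0]]
ft_force: [-1.4, 0.3, -0.5]
grip_width: 10.8
time: 21.0
tcp_pos: [510.4, -138.2, 45.4]
ee_rot: [[0.987, 0.001, 0.159], [-0.159, -0.0, 0.987], [0.001, -1.0, -0.0]]
ft_force: [0.0, -0.5, 0.2]
grip_width: 10.6
21.0 [ 510.4 -138.2   45.4] 10.56857843106828 [[0.987, 0.001, 0.159], [-0.159, -0.0, 0.987], [0.001, -1.0, -0.0]]
green 5702 [462.5 130.5] 63.8 [471.7 -25.5] [475.5 -19.3]
green 123 [510. 163.] 15.0 [482.4 -25.6] [482.2 -25.4]
blue 2752 [444.5 293.5] 49.8 [574.4 -28. ] [579.6 -26.3]
blue 968 [497.1 350.6] 20.9 [633.4  10.5] [632.3  10.5]
black 33643 [255.5 380.5] 255.5 [ 595.7 -152.8] [ 632.7 -157.1]
```

View pics/w8.png

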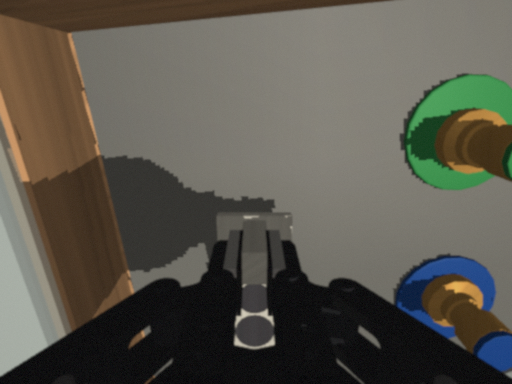

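The gauge is held square between the fingers, with its marks at (255,298) and (255,332). I'm lowering it and checking against the slot from the scene camera.

```bash
python3 -m crank '[{"wx":0,"wy":0,"wz":0,"tx":0,"ty":0.0165,"tz":0,"claw":255},{"wx":0,"wy":0,"wz":0,"tx":0,"ty":0,"tz":0,"claw":255},{"wx":0,"wy":0,"wz":0,"tx":0,"ty":0,"tz":0,"claw":255}]'
python3 - <<'E'
from h import *
b=cv2.cvtColor(cap('scene'),4)
cv2.imwrite('pics/c5.png',cv2.resize(b[140:270,110:240],None,fx=4.5,fy=4.5,interpolation=2))
E
```

```text
time: 21.42
tcp_pos: [510.6, -138.8, 29.4]
ee_rot: [[0.987, 0.002, 0.161], [-0.161, -0.0, 0.987], [0.002, -1.0, -0.0]]
ft_force: [1.8, -0.5, 0.4]
grip_width: 10.7
```

View pics/c5.png

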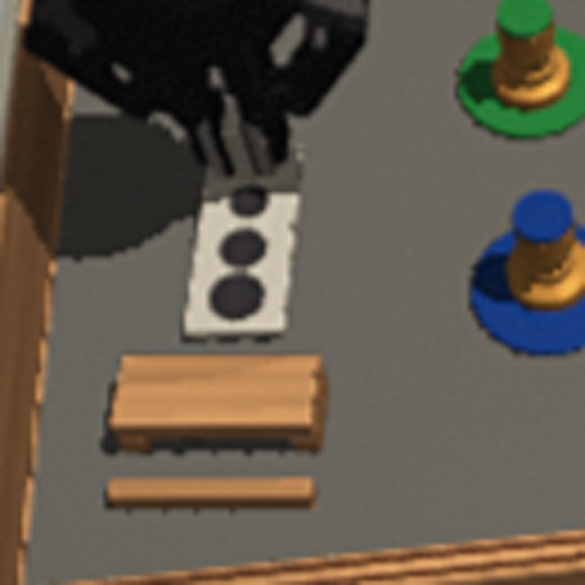

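Run:
```python
from h import *
np.set_printoptions(precision=1,suppress=True)
f=lambda x,y,z: pt('scene',(110+x/4.5,140+y/4.5),z)[:2]
nr,nl,fr,fl=f(122,355,36),f(325,355,36),f(112,432,36),f(318,428,36)
pr,pl=f(183,333,20),f(286,330,20); d=[f(243,247,20),f(236,297,20)]
e=(nl-nr)+(fl-fr); yaw=np.arctan2(-e[0],e[1]); x=np.array([np.cos(yaw),np.sin(yaw)]);y=np.array([-x[1],x[0]])
o=(nl+nr)/2
print('bar',nr,nl,fr,fl,'yaw',yaw,'o',o)
for n,p in (('pr',pr),('pl',pl),('mid',(pr+pl)/2),('d1',d[0]),('d2',d[1]),('far',(fl+fr)/2)): print(n,p,(p-o)@x,(p-o)@y)
v=d[1]-d[0];print('plate yaw',np.arctan2(v[1],v[0]))
```

```text
bar [ 600.4 -189.8] [ 614.6 -113.1] [ 632.8 -193.8] [ 645.1 -118. ] yaw -0.17162060280577082 o [ 607.5 -151.4]
pr [ 585.1 -170. ] -18.945317294357782 -22.073026596662004
pl [ 591.2 -129.6] -19.850453740861294 18.77370685849991
mid [ 588.1 -149.8] -19.397885517609538 -1.6496598690810602
d1 [ 548.7 -144.5] -59.144936102649204 -3.18725359883988
d2 [ 572.2 -148.4] -35.328064957453456 -3.061526898454057
far [ 639.  -155.9] 31.753290824139512 0.9886077007190521
plate yaw -0.16634175942722956
```

```bash
python3 -m crank '[{"wx":0,"wy":0,"wz":0,"tx":0.008,"ty":0,"tz":0.0018,"claw":255},{"wx":0,"wy":0,"wz":0,"tx":0.01,"ty":0,"tz":0,"claw":255},{"wx":0,"wy":0,"wz":0,"tx":0.01,"ty":0,"tz":0,"claw":255},{"wx":0,"wy":0,"wz":0,"tx":0.01,"ty":0,"tz":0,"claw":255},{"wx":0,"wy":0,"wz":0,"tx":0.01,"ty":0,"tz":0,"claw":255},{"wx":0,"wy":0,"wz":0,"tx":0.006,"ty":0,"tz":0,"claw":255},{"wx":0,"wy":0,"wz":0,"tx":0.004,"ty":0,"tz":0,"claw":255},{"wx":0,"wy":0,"wz":0,"tx":0,"ty":0,"tz":0,"claw":255}]'; python3 -m crank '[{"wx":0,"wy":0,"wz":0,"tx":0.002,"ty":0,"tz":0,"claw":255},{"wx":0,"wy":0,"wz":0,"tx":0.001,"ty":0,"tz":0,"claw":255},{"wx":0,"wy":0,"wz":0,"tx":0,"ty":0,"tz":0,"claw":255}]'
```

```text
time: 22.48
tcp_pos: [567.5, -146.3, 28.2]
ee_rot: [[0.987, -0.0, 0.161], [-0.161, -0.0, 0.987], [-0.0, -1.0, -0.0]]
ft_force: [0.1, -0.5, -0.4]
grip_width: 10.9
time: 22.85
tcp_pos: [570.3, -146.8, 28.4]
ee_rot: [[0.987, 0.0, 0.161], [-0.161, -0.0, 0.987], [0.0, -1.0, -0.0]]
ft_force: [-0.6, 0.6, -0.2]
grip_width: 11.1
```

```bash
python3 -m crank '[{"wx":0,"wy":0,"wz":0,"tx":0.002,"ty":0.001,"tz":0,"claw":255},{"wx":0,"wy":0,"wz":0,"tx":0,"ty":0,"tz":0,"claw":255}]'; python3 -m crank '[{"wx":0,"wy":0,"wz":0,"tx":0.0015,"ty":0,"tz":0,"claw":255},{"wx":0,"wy":0,"wz":0,"tx":0,"ty":0,"tz":0,"claw":255}]';  python3 - <<'E'
from h import *
b=cv2.cvtColor(cap('scene'),4)
cv2.imwrite('pics/c6.png',cv2.resize(b[140:270,110:240],None,fx=4.5,fy=4.5,interpolation=2))
E
```

```text
time: 23.1
tcp_pos: [572.4, -147.1, 27.3]
ee_rot: [[0.987, 0.0, 0.161], [-0.161, -0.0, 0.987], [0.0, -1.0, -0.0]]
ft_force: [-0.7, 0.6, -0.3]
grip_width: 10.8
time: 23.35
tcp_pos: [574.0, -147.3, 27.3]
ee_rot: [[0.987, 0.0, 0.161], [-0.161, -0.0, 0.987], [0.0, -1.0, -0.0]]
ft_force: [0.1, 0.1, -0.3]
grip_width: 11.0
```

View pics/c6.png

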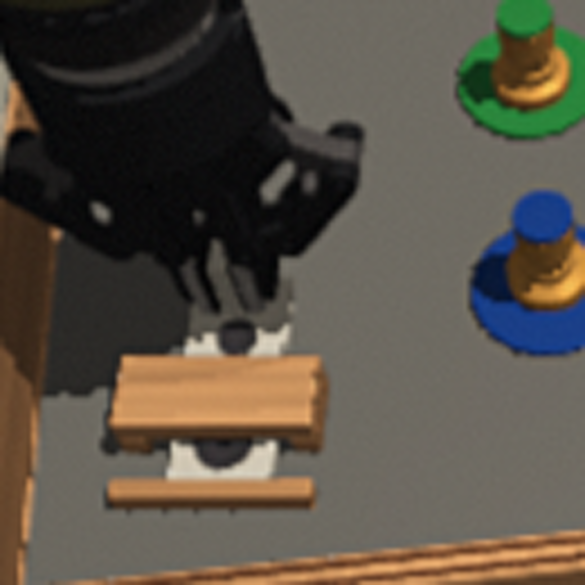

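The gauge is under the bar and centred, its end at row 475 close to the stop at 480. I'm creeping forward until it touches.

```bash
python3 -m crank '[{"wx":0,"wy":0,"wz":0,"tx":0.0015,"ty":0,"tz":0,"claw":255},{"wx":0,"wy":0,"wz":0,"tx":0,"ty":0,"tz":0,"claw":255}]'; python3 -m crank '[{"wx":0,"wy":0,"wz":0,"tx":0.0015,"ty":0,"tz":0,"claw":255},{"wx":0,"wy":0,"wz":0,"tx":0,"ty":0,"tz":0,"claw":255}]'
```

```text
time: 23.65
tcp_pos: [575.0, -147.5, 27.2]
ee_rot: [[0.987, -0.001, 0.161], [-0.161, 0.0, 0.987], [-0.001, -1.0, 0.0]]
ft_force: [-0.3, -0.5, -0.8]
grip_width: 10.8
time: 23.9
tcp_pos: [575.1, -147.4, 27.1]
ee_rot: [[0.987, -0.003, 0.161], [-0.161, 0.001, 0.987], [-0.003, -1.0, 0.0]]
ft_force: [-4.9, 1.1, 2.6]
grip_width: 10.8
```

```bash
python3 -m crank '[{"wx":0,"wy":0,"wz":0,"tx":-0.001,"ty":0.0005,"tz":0,"claw":255},{"wx":0,"wy":0,"wz":0,"tx":0,"ty":0,"tz":0,"claw":140},{"wx":0,"wy":0,"wz":0,"tx":0,"ty":0,"tz":0,"claw":140},{"wx":0,"wy":0,"wz":0,"tx":0,"ty":0,"tz":0,"claw":140},{"wx":0,"wy":0,"wz":0,"tx":0,"ty":0,"tz":0,"claw":140},{"wx":0,"wy":0,"wz":0,"tx":0,"ty":-0.03,"tz":0,"claw":140},{"wx":0,"wy":0,"wz":0,"tx":0,"ty":-0.06,"tz":0,"claw":140},{"wx":0,"wy":0,"wz":0,"tx":0,"ty":-0.06,"tz":0,"claw":140}]'; python3 -m crank '[{"wx":0,"wy":0,"wz":0,"tx":-0.05,"ty":-0.03,"tz":0,"claw":140},{"wx":0,"wy":0,"wz":0,"tx":-0.06,"ty":-0.02,"tz":0,"claw":140},{"wx":0,"wy":0,"wz":0,"tx":-0.06,"ty":0,"tz":0,"claw":140},{"wx":0,"wy":0,"wz":0,"tx":-0.05,"ty":0,"tz":0,"claw":140},{"wx":0,"wy":0,"wz":0,"tx":0,"ty":0,"tz":0,"claw":140}]'
python3 - <<'E'
from h import *
from m import blobs
np.set_printoptions(precision=1,suppress=True)
s=cv2.cvtColor(cap('scene'),4);t=cap('top')
cv2.imwrite('pics/c7.png',np.hstack([cv2.resize(s[130:270,110:330],(400,255),interpolation=2),cv2.resize(cv2.cvtColor(t,4)[110:290,180:390],(300,255),interpolation=2)]))
for k,v in blobs(t,25).items():
    for ar,c,st,(e,rad) in v:
        if 170<c[0]<300 and 165<c[1]<290: print(k,ar,round(rad,1),pt('top',e if rad>12 else c,16 if rad>12 else 60)[:2])
E
```

```text
time: 24.9
tcp_pos: [575.4, -147.5, 178.0]
ee_rot: [[0.987, -0.001, 0.161], [-0.161, 0.0, 0.987], [-0.001, -1.0, 0.0]]
ft_force: [0.9, -0.7, 0.8]
grip_width: 38.6
time: 25.52
tcp_pos: [355.2, -111.3, 226.4]
ee_rot: [[0.987, -0.002, 0.162], [-0.162, 0.001, 0.987], [-0.002, -1.0, 0.0]]
ft_force: [0.5, 0.3, -0.7]
grip_width: 38.4
red 742 17.4 [588.7  72.4]
green 688 18.3 [475.9 -17.7]
green 154 7.0 [478.5 -17.8]
blue 688 17.3 [583.2 -24.8]
```

View pics/c7.png

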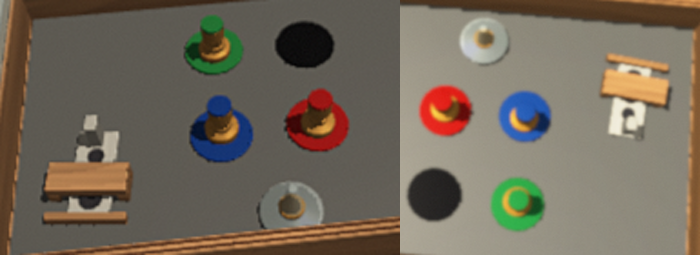

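Every sizer stands upright in the middle of its own pad. The gauge is home under the bar, the crystal is upright and in place, and the robot is clear of everything.

```bash
python3 -c "
from workcell import ctrl
print(ctrl.close_job())"
```

```text
the job is handed in; nothing more can be done
None
```

I finished the job and handed it in at about 25.6 s of robot time; the hand-in gives no verdict.

- **Sizers:** I parked blue on the black pad and let go of it there. Then I moved green to the green pad, red to the red pad, and blue to the blue pad. The last top and scene pictures show all three upright on their own pads. I measured green about 3 mm from its pad's centre and blue about 1 mm, and I released red about 1 mm from its pad's centre.
- **Gauge:** I carried it over and slid it under the oak bar until it met the stop with about 5 N. I let go with the tab on the robot's side. It looks straight and flat in the last pictures. By measurement it was about 2 mm off to the side before I corrected that and pushed it in.
- **Crystal and robot:** The crystal stands upright where it was, judged by eye. The gripper is open and well clear of everything.
- **Checks that failed or disagreed:**
    - My first two moves were refused because the rows lacked some keys, and nothing moved.
    - The object finder could not find the slot or gauge in the top view at times, so I read the slot's corners from the pictures. The cameras agreed to about 4 mm and 0.01 rad.
    - In the final top-camera check my colour filter merged the red and blue tops with their pads. Those two have no separate measurement from that camera.

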